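# Load the marking unit with a carrier of sample plates and lock it in

### The job

Get the marking unit ready to mark the two sample plates: set the loaded aluminium carrier, nose first, on the unit's bed and slide it into the slot under the blue head, pushing it fully home past the spring rollers without ramming it. Then turn the black lock grip on top of the head anticlockwise until it clicks over and stays, which locks the carrier in. Both plates must still lie flat in their pockets, and the other things on the bench stay where they are.

Things in the scene. Friction and masses are not known exactly. Their poses are not given: they have to be found in the camera images.
- carrier: Flat aluminium carrier 150 mm long (its x) by 118 mm wide (its y), 0.28 to 0.56 kg, loose on the bench with two plates in its pockets. Origin under its centre, z up, +x toward the nose, the end that goes in first. Floor plate 5 mm thick; its long edges are plain flanges (outer 5 mm) that run in the unit's slot.
- carrier_nose (a point): Middle of the nose edge (x = +75 mm) at the underside. The nose corners are rounded to 9 mm. Each long edge of the floor plate has an open notch 13 mm long and 6 mm deep at x = +41 to +54 mm, for the unit's rollers.
- carrier_handle (a point): Middle of the top of the red carrying handle, 55 mm above the carrier's underside: a bar 60 mm long (carrier's x), 12 mm wide (its y) and 18 mm high on two posts, over the balance point; grip it across y from above.
- carrier_tail (a point): Middle of the outer face of the upright push wall across the carrier's tail (x = -75 mm), 15 mm above the underside. The wall is 104 mm wide, 4 mm thick, its top 24 mm above the underside.
- sample_plate_0: Grey steel sample plate 40 x 80 x 8 mm, 0.11 kg, loose in the carrier's pocket on its +y side (middle 29.5 mm from the centre line), long side along the carrier's x, top 13 mm above the carrier's underside. Origin under its centre. Pocket walls 7 mm high, 1.5 to 3 mm of play.
- sample_plate_1: The same kind of plate in the pocket on the carrier's -y side.
- unit: Bench marking unit, fixed: a dark steel bed, its top 15 mm above the bench, with a blue head housing on posts over its rear part. Origin on the bench (z = 0) below the middle of the mouth of the guides; +x runs into the bay, y across it, z up. On the roof a round black solenoid 54 mm across at x = 122, y = -35 mm, top at z = 166 mm.
- mouth (a point): Middle of the mouth, where the straight guides begin, at bed height. The housing's front face is 8 mm further in; it is 154 mm deep, 167 mm wide, underside 78 mm and top 120 mm above the bench: only the carrier with its handle (top 70 mm above the bench when on the bed) fits under it. Let go of the handle before it; push the tail the last 20 mm with the tool leaning back 22 to 45 degrees.
- apron (a point): Middle of the open apron, the bed in front of the mouth, at bed height, 45 mm before the mouth. It is 168 mm wide and ends 93 mm before the mouth. Two guide bars 12.5 mm high on it narrow like a funnel from 148 mm apart (72 mm before the mouth) to 121 mm at the mouth. Held by the handle, the carrier can be slid along it until the gripper nears the housing.
- home (a point): Where the carrier's origin is when it is fully home: 75 mm inside the mouth, at bed height; its axes are those of the unit. The tail's push wall is then in the plane of the mouth. The end stop comes 1.5 mm later. Guides inside the bay are 121 mm apart, and keeper strips reach 3.5 mm in over each carrier edge, leaving a slot 8 mm high.
- rollers (a point): Midpoint between two spring rollers 12 mm across in the left and right guides, 123 mm inside the mouth. The carrier's nose meets them some 30 mm short of home, where the push rises to some 5 to 16 N; press on past them until they drop into the edge notches at home.
- lock (a joint): Turn of the cam lock on the head's roof, rad: 0 open, 1.45 locked (its stop), growing anticlockwise seen from above. A spring detent drives it back to 0 when let go before 0.73, and on to 1.45 past that; peak torque about 0.2 N m. Its finger, below the roof, points to the mouth when open and stands across the bay close behind the handle when locked; a carrier not yet home blocks it.
- lock_grip (a point): Middle of the top of the lock's black T-grip, 153 mm above the bench, on the lock's upright axis (x = 41, y = +28 mm from the unit's origin). Bar 46 mm long, 12 mm wide, 25 mm high, on a round collar 35 mm across whose top is 128 mm above the bench; at 0 the bar lies along the unit's x. A white line marks the half that points the way of the finger.
- ring_10: Grey steel flange ring, 112 mm across and 27 mm high, lying on the bench; a bystander. Origin under its centre.
- tape_roll: Roll of masking tape, 104 mm across and 24 mm high, lying on the bench; a bystander. Origin under its centre.
- v_block: Steel V block 60 x 50 x 44 mm on the bench; a bystander. Origin under its centre.
Mind the look-alikes: they are no part of the job. What is shaped like the sample_plate_1 but orange is not meant.

How it is judged:
By the outcome, as a careful person would: the job done as asked, in the order asked, and still so for the second after the job is handed in, with the robot touching nothing.
It also fails if it takes over 72 s, if anything falls off the work surface, if the arm or the gripper's body presses on something with over 40 N, if the wrist force passes 120 N, or if a joint passes its speed limit or range.

### The arm

A 7-joint arm with a two-finger parallel gripper is mounted at the origin on a cart in front of the work surface, level with it; the furniture and walls round the work are solid. World frame = base frame: x ahead of the robot, y to its left, z up, the work surface at z = 0. Lengths are in m, angles in rad, forces in N, time in s.
With the tool pointing down it reaches from about 0.425 to 0.95 m from the base axis. Payload 4.7 kg.
Tool frame: the origin (TCP) lies on the centre line of the jaws, within the pads' length; the fingertips stand robot.nose_length ahead of it and the grasp point (between the pads) lies 8 mm behind it (robot.nose_length is the distance from the TCP to the fingertips, in m); z points along the fingers, y is the line along which they close (so a half turn about z gives the same grasp; the last joint's range is limited). The gripper opens to 85 mm and grips with 20 to 120 N. Pads are 22 mm wide; open, the fingers measure 114 mm over their backs; the gripper's body (76 mm by 85 mm) begins 54 mm behind the grasp point. The pads swing forward as they close: fully open they stand 13 mm farther back than shut.
Start: joints at [-1.227, 0.469, -0.049, 1.532, 0.024, 1.141, -0.082], TCP at [0.246, 0.629, 0.242] pointing down, gripper open.
Joint ranges: [-2.59, 2.59], [-0.33, 1.99], [-1.39, 1.29], [0.1, 2.45], [-1.04, 4.18], [0.21, 1.99], [-2.66, 2.66]. Speed limits (rad/s): [2.57, 2.57, 3.14, 3.14, 3.14, 3.14, 3.14].

### API

Orientations are given as [roll, pitch, yaw] about the fixed x, y, z axes, in that order (R = Rz(yaw) Ry(pitch) Rx(roll)).
In Python, from plant import robot gives the robot as it stands. Calls block until the motion is done:
- robot.goto(position, orientation): joint-space move of the TCP to a pose.
- robot.move_straight(position, vel=0.15, attitude=None, contact_N=None): straight line of the TCP; attitude=None keeps the orientation; vel is the mean speed in m/s. With contact_N (N) it stops when the force on the tool has changed by that much, and returns True; else False.
- robot.move_joints(angles): joint-space move.
- robot.grip(opening, strength=None): opening from 0.0 (shut) to 1.0 (fully open); strength is the grip in N (None keeps the last); returns when the fingers have stopped.
- robot.sleep(seconds).
- robot.inverse_kinematics(position, orientation): joint angles nearest the present ones, or None.
- robot.sense(): the state.
- robot.grab_frame(name): name is "scene" or "top"; returns a dict with "image" (480x640x3 uint8, red, green, blue), "range_z" (480x640 float32, m along the optical axis (not along the pixel's ray), 0 where there is no reading), "fx", "fy", "cx", "cy" (pixels), "dist_coeffs" ([k1, k2, p1, p2, k3] as OpenCV has them; the pictures are not rectified), "R" (3x3) and "t" (3): a world point X has camera coordinates R X + t. Camera axes: x right, y down, z forward; pixel columns grow to the right and rows downward; lengths in m; the calibration is good to about 2 mm. A picture is of the moment at which its call begins.
A pose or a line that the arm cannot do raises robot.IKError and nothing moves.
- robot.close_job(): hands the job in; it is judged then, once.
The state is a dict: "t": time; "joint_pos": joint angles; "joint_velocities": joint speeds; "effort": joint torques, N m; "tcp_pos": TCP position; "tcp_rot": TCP orientation; "wrist_force": force on the tool from outside, world axes, zero at the start; "torque": the same for the moment, N m; "opening": opening from 0.0 (shut) to 1.0 (fully open); "gripper_force": force on a finger pad.
Only numpy, scipy, OpenCV 4.12 (cv2) and the standard library are available. Lean on these libraries where they do the work, as an engineer would, in place of code of your own. Each camera call takes 0.05 s, during which the arm holds its last target. There are 200 camera calls.

## Working session

There is one attempt and no reset: what is moved stays moved. The work goes in short steps, each a Python script; the robot and the scene stay as the last script left them, time stands still between calls to the robot, and variables do not carry over. Pictures are saved under pics/ and viewed, at most 10 in all, crops included, and the job is handed in when it is done.

```bash
ls; mkdir -p pics; cat > snap.py <<'E'
import sys,cv2,numpy as np,pickle
from plant import robot
def snap(n,tag):
    f=robot.grab_frame(n); pickle.dump(f,open(f'pics/{tag}.pkl','wb')); cv2.imwrite(f'pics/{tag}.png',f['image'][:,:,::-1]); return f
E
python3 - <<'E'
from snap import *
for n in('scene','top'):
    f=snap(n,n+'0'); print(n,f['fx'],f['cx'],f['cy'],f['dist_coeffs'],np.round(f['R'],3).tolist(),np.round(f['t'],3), (-f['R'].T@f['t']).round(3), (f['range_z']>0).mean())
s=robot.sense();print(s,robot.nose_length)
E
```

```text
pics
scene 538.0595448542098 321.4987502094418 240.4548291243379 [-0.07886778  0.          0.          0.          0.        ] [[0.833, -0.553, 0.017], [-0.429, -0.665, -0.612], [0.35, 0.502, -0.791]] [-0.474  0.266  1.332] [ 0.043 -0.754  1.224] 0.992998046875
top 497.65192150394597 321.96277109035583 237.8209013051243 [-0.14098762  0.          0.          0.          0.        ] [[-0.02, -0.999, -0.03], [-0.997, 0.022, -0.07], [0.07, 0.028, -0.997]] [-0.023  0.537  1.142] [ 0.455 -0.067  1.176] 0.99611328125
{'t': 0.1, 'joint_pos': array([-1.22687682,  0.4693545 , -0.04859507,  1.53357267,  0.02408377,
        1.14102804, -0.08229439]), 'joint_velocities': array([ 1.44441698e-03, -1.01686086e-03, -1.92596769e-03, -3.31448959e-03,
        2.61701537e-05,  5.13555020e-04, -4.52942665e-04]), 'effort': array([ 7.41726835e-04, -5.11518824e+01, -4.70059749e-02, -2.38392645e+01,
        1.07684781e-02,  4.38783769e-03,  3.14626311e-05]), 'tcp_pos': array([0.24565974, 0.62815854, 0.24137135]), 'tcp_rot': array([-3.13981559e+00,  4.84789757e-05,  2.76880110e+00]), 'wrist_force': array([ 0.82630162, -0.08100644,  0.32422932]), 'torque': array([ 0.02914061, -0.02552211, -0.02077733]), 'gripper_force': 0.0, 'opening': 0.9987450465744186} 0.011
```

View pics/scene0.png

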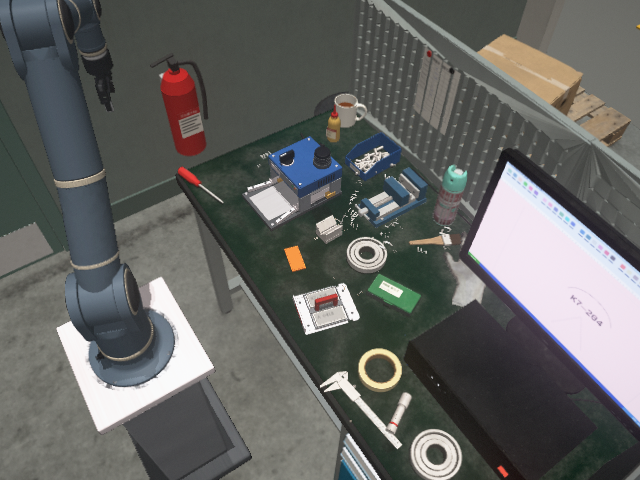

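View pics/top0.png

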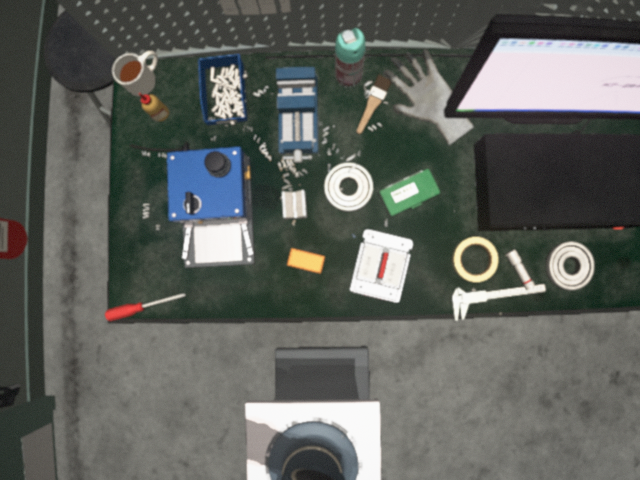

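The top view shows the blue unit at about (207,185) with its apron at (218,243), the carrier with the red handle at (382,265), the V block at (293,204), and two look-alike grey rings at (348,187) and (571,265). The tape roll is at (476,259) and the orange decoy plate at (306,260). The carrier I want is the only white tray with a red handle. I'll confirm it, and which end is the nose, in one enlarged crop.

```bash
python3 - <<'E'
import cv2,numpy as np
t=cv2.imread('pics/top0.png');s=cv2.imread('pics/scene0.png')
r=lambda im,x,y,w,h:cv2.resize(im[y:y+h,x:x+w],(400,300),interpolation=cv2.INTER_CUBIC)
cv2.imwrite('pics/crop1.png',np.vstack([np.hstack([r(t,332,221,100,90) if 0 else r(t,322,220,120,90),r(s,280,270,100,75)]),np.hstack([r(t,140,140,180,135),r(s,235,130,140,105)])]))
E
```

```text
(no output)
```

View pics/crop1.png

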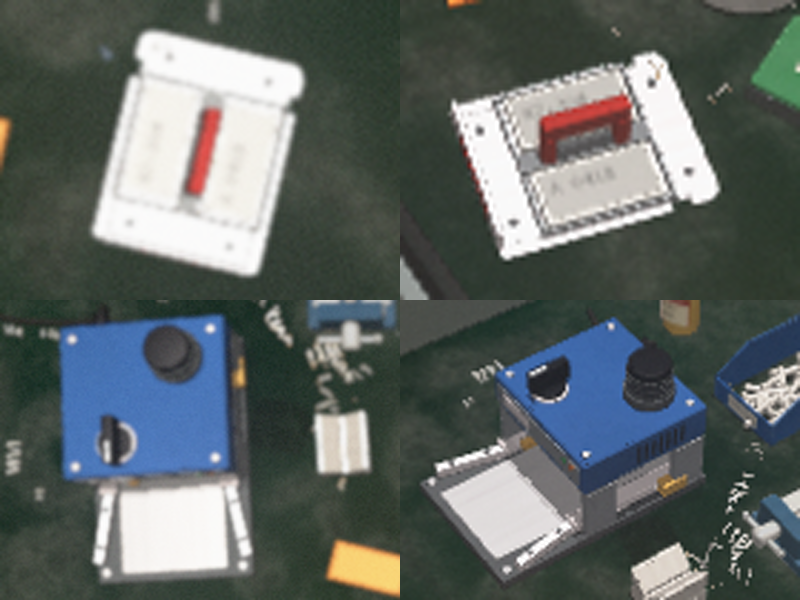

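The crop confirms the carrier: a tray with two grey plates and a red handle. The rounded nose with the two edge notches is at the top of the top view, about (388,236), and the push wall is at the bottom. The lock bar's white line points towards the mouth, so it is open. Next I'll measure.

```bash
cat > meas.py <<'E'
import cv2,numpy as np,pickle
def K(f): return np.array([[f['fx'],0,f['cx']],[0,f['fy'],f['cy']],[0,0,1.]])
def rays(f,px):
    u=cv2.undistortPoints(np.asarray(px,float).reshape(-1,1,2),K(f),np.array(f['dist_coeffs'],float))[:,0]
    d=np.c_[u,np.ones(len(u))]@f['R']; return -f['R'].T@f['t'],d
def plane(f,px,z):
    c,d=rays(f,px); return c+d*((z-c[2])/d[:,2])[:,None]
def tri(fa,pa,fb,pb):
    ca,da=rays(fa,[pa]);cb,db=rays(fb,[pb]);da=da[0]/np.linalg.norm(da);db=db[0]/np.linalg.norm(db)
    s=np.linalg.lstsq(np.c_[da,-db],cb-ca,rcond=None)[0]; a=ca+s[0]*da;b=cb+s[1]*db
    return (a+b)/2,np.linalg.norm(a-b)
def depthpts(f,m):
    v,u=np.nonzero(m&(f['range_z']>0)); _,d=rays(f,np.c_[u,v]); return -f['R'].T@f['t']+d*f['range_z'][v,u][:,None]
def mask(f,lo,hi,box):
    h=cv2.cvtColor(f['image'],cv2.COLOR_RGB2HSV); m=cv2.inRange(h,lo,hi)
    if lo[0]==0 and hi[0]<15: m|=cv2.inRange(h,(170,lo[1],lo[2]),(180,hi[1],hi[2]))
    x,y,w,hh=box; k=np.zeros_like(m);k[y:y+hh,x:x+w]=1; m=m*k
    c=max(cv2.findContours(m,cv2.RETR_EXTERNAL,cv2.CHAIN_APPROX_NONE)[0],key=cv2.contourArea)
    o=np.zeros_like(m);cv2.drawContours(o,[c],-1,1,-1); return o>0,c[:,0]
def rect(P):
    return cv2.minAreaRect((P[:,:2]*1000).astype(np.float32))
E
python3 - <<'E'
from meas import *
T=pickle.load(open('pics/top0.pkl','rb'));S=pickle.load(open('pics/scene0.pkl','rb'))
np.set_printoptions(precision=4,suppress=True)
# handle
for f,b,n in((T,(340,225,80,85),'top'),(S,(310,285,40,30),'scene')):
    m,c=mask(f,(0,120,60),(8,255,255),b); P=depthpts(f,m); P=P[P[:,2]>.045]
    print(n,'handle px',c.mean(0),'depth z med',np.median(P[:,2]),'mean',P.mean(0),len(P))
    R=rect(plane(f,c,.055)); print('  rect@55',R)
# carrier outline
m,c=mask(T,(0,0,150),(180,70,255),(340,225,80,85)); print('carrier rect z5',rect(plane(T,c,.005)))
P=depthpts(T,m); print('floor depth z',np.percentile(P[:,2],[5,25,50,75,95]))
m,cs=mask(S,(0,0,110),(180,70,255),(285,275,80,65)); print('carrier scene z5',rect(plane(S,cs,.005)))
# roof
m,c=mask(T,(100,120,60),(125,255,255),(160,140,90,90)); P=depthpts(T,m); print('roof z',np.median(P[:,2]))
print('roof rect top',rect(plane(T,c,.12)),cv2.boxPoints(rect(plane(T,c,.12))))
ct=cv2.approxPolyDP(c.reshape(-1,1,2),8,True)[:,0]; print('top poly',ct.tolist())
m,c2=mask(S,(100,120,60),(125,255,255),(260,130,90,90)); cs=cv2.approxPolyDP(c2.reshape(-1,1,2),4,True)[:,0]; print('scene poly',cs.tolist(),plane(S,cs,.12))
# apron patch
m,c=mask(T,(0,0,150),(180,60,255),(188,222,62,42)); print('patch',rect(plane(T,c,.015)),'z',np.median(depthpts(T,m)[:,2]))
# grip, solenoid by depth
Z=np.zeros((480,640),bool);Z[140:225,160:250]=1
P=depthpts(T,Z)
a=P[(P[:,2]>.14)&(P[:,2]<.158)]; s=P[P[:,2]>.159]
for n,q in(('grip',a),('sol',s)): print(n,len(q),q.mean(0),np.median(q[:,2]),rect(q) if len(q)>4 else '')
E
```

```text
top handle px [382.6923 265.    ] depth z med 0.054368561722148545 mean [ 0.47   -0.1703  0.0542] 102
  rect@55 ((469.9477844238281, -170.1861114501953), (9.048933029174805, 56.15410232543945), 75.10686492919922)
scene handle px [325.5821 300.597 ] depth z med 0.052875425594153924 mean [ 0.467  -0.1732  0.053 ] 120
  rect@55 ((462.51092529296875, -180.64968872070312), (29.636722564697266, 63.06044006347656), 75.66402435302734)
carrier rect z5 ((470.4703063964844, -171.72093200683594), (121.18067932128906, 153.3503875732422), 74.73622131347656)
floor depth z [0.0011 0.0041 0.0085 0.0127 0.025 ]
carrier scene z5 ((469.1085205078125, -169.73101806640625), (122.22830200195312, 150.9458770751953), 74.66238403320312)
roof z 0.11922771631851015
roof rect top ((655.760986328125, 217.41864013671875), (155.16354370117188, 171.26641845703125), 1.9059053659439087) [[575.3741 300.4243]
 [581.0701 129.2526]
 [736.1479 134.413 ]
 [730.4518 305.5847]]
top poly [[240, 146], [167, 153], [169, 220], [242, 215]]
scene poly [[310, 136], [269, 155], [299, 191], [321, 179], [322, 185], [322, 179], [331, 17
[... 230 characters left out ...]
]
 [0.6553 0.1299 0.12  ]
 [0.6881 0.1325 0.12  ]
 [0.6815 0.1178 0.12  ]
 [0.7    0.1346 0.12  ]
 [0.6655 0.1093 0.12  ]
 [0.7101 0.1137 0.12  ]
 [0.7311 0.1438 0.12  ]
 [0.7278 0.1908 0.12  ]
 [0.6873 0.1571 0.12  ]
 [0.6644 0.1963 0.12  ]
 [0.7266 0.2534 0.12  ]]
patch ((531.61376953125, 205.3063507080078), (94.27713775634766, 135.02545166015625), 1.4873604774475098) z 0.014673325589207531
grip 236 [0.6336 0.2199 0.1504] 0.1509171012011471 ((650.8377685546875, 211.57411193847656), (37.90628433227539, 147.5263214111328), 51.72990417480469)
sol 348 [0.6927 0.1847 0.1646] 0.16472053596792946 ((693.2969360351562, 185.13034057617188), (42.70159149169922, 44.271183013916016), 75.82127380371094)
```

```bash
python3 - <<'E'
from meas import *
T=pickle.load(open('pics/top0.pkl','rb'));S=pickle.load(open('pics/scene0.pkl','rb'))
np.set_printoptions(precision=4,suppress=True)
ang=lambda a:np.degrees(np.arctan2(a[1],a[0]))
def screws(f,box):
    x,y,w,h=box; g=f['image'][y:y+h,x:x+w].astype(float); sat=g.max(2)-g.min(2); 
    r=g[:,:,0]  # red: low on blue roof
    m=((r>110)).astype(np.uint8); n,l,st,_=cv2.connectedComponentsWithStats(m,connectivity=8); out=[]
    for i in range(1,n):
        if 2<=st[i,4]<=25:
            mm=l==i; mm=cv2.dilate(mm.astype(np.uint8),np.ones((3,3)))>0; v,u=np.nonzero(mm); wt=np.clip(r[v,u]-60,0,None); out.append([x+(u*wt).sum()/wt.sum(),y+(v*wt).sum()/wt.sum(),st[i,4]])
    return np.array(out)
for f,b in((T,(165,145,80,75)),(S,(266,132,76,62))):
    q=screws(f,b); print(np.c_[q,plane(f,q[:,:2],.12)])
# roof by depth line fits
Z=np.zeros((480,640),bool);Z[140:230,155:260]=1
P=depthpts(T,Z)
roof=P[np.abs(P[:,2]-.1195)<.006]; print('roof depth rect',rect(roof))
# grip: dark bar depth, x,y near expected, excl. solenoid
g=P[(P[:,2]>.145)&(np.hypot(P[:,0]-.693,P[:,1]-.185)>.04)]; print('grip',len(g),g.mean(0),rect(g),np.median(g[:,2]))
b=P[P[:,2]>.160]; print('sol',rect(b))
# bed apron outline by depth: z 0.01..0.03, in front
Z[:]=0;Z[215:275,170:265]=1;P=depthpts(T,Z)
bed=P[(P[:,2]>.009)&(P[:,2]<.02)]; print('bed',rect(bed),cv2.boxPoints(rect(bed)).tolist())
E
```

```text
[[234.1491 152.3111  22.       0.721    0.1514   0.12  ]
 [165.5367 155.5402   6.       0.7198   0.3061   0.12  ]
 [171.8953 157.217   20.       0.7154   0.2914   0.12  ]
 [194.8915 218.6817   7.       0.5773   0.2383   0.12  ]]
[[308.4187 138.7935   6.       0.7148   0.294    0.12  ]
 [269.2148 152.3926   3.       0.5841   0.3063   0.12  ]
 [266.8254 153.9161   5.       0.5749   0.3044   0.12  ]
 [282.7905 154.3241  11.       0.6138   0.2773   0.12  ]
 [272.8918 155.3852   5.       0.5868   0.2892   0.12  ]
 [288.496  163.5655  19.       0.6077   0.2348   0.12  ]
 [275.0039 167.8042  24.       0.5657   0.241    0.12  ]
 [335.9988 165.4037   6.       0.7202   0.1537   0.12  ]
 [289.4133 180.82     2.       0.5735   0.1738   0.12  ]
 [299.7587 183.456    5.       0.5927   0.1492   0.12  ]
 [294.6427 187.6444   5.       0.5719   0.1433   0.12  ]]
roof depth rect ((654.7122802734375, 218.47064208984375), (155.88072204589844, 167.52073669433594), 2.7872440814971924)
grip 142 [0.6089 0.2441 0.1511] ((608.8129272460938, 244.8206787109375), (45.76615524291992, 13.527440071105957), 2.467224597930908) 0.15109146084539105
sol ((693.2817993164062, 185.190673828125), (42.757843017578125, 44.08179473876953), 77.83938598632812)
bed ((517.7162475585938, 224.04095458984375), (139.4384765625, 196.34210205078125), 4.199696063995361) [[440.9948425292969, 316.8426513671875], [455.37353515625, 121.02776336669922], [594.4376220703125, 131.2392578125], [580.0589599609375, 327.05413818359375]]
```

```bash
cat > geo.py <<'E'
import numpy as np
C=np.array([.470,-.1705]);CY=np.radians(-15.1)
UY=0.0384;UC=np.array([.6543,.2195])
def rot(a):return np.array([[np.cos(a),-np.sin(a)],[np.sin(a),np.cos(a)]])
UO=UC-rot(UY)@[.085,0]
def U(x,y,z): return [*(UO+rot(UY)@[x,y]),z]
E
python3 - <<'E'
from snap import *; from geo import *
pi=np.pi
print(UO)
for k in(0,pi):
    print('flip',k)
    s=1 if k==0 else -1
    for n,p,o in[('carr',[*C,.2],[pi,0,CY+k]),('carrlo',[*C,.04],[pi,0,CY+k]),('apr',U(-.095,0,.055),[pi,0,UY+k]),('apr2',U(-.04,0,.055),[pi,0,UY+k]),
      ('push',U(-.13,0,.035),[pi,-.55*s,UY+k]),('push2',U(0,0,.035),[pi,-.55*s,UY+k]),('lock',U(.041,.028,.142),[pi,0,UY+k]),('lock2',U(.041,.028,.142),[pi,0,UY+k+1.45]),('lock-',U(.041,.028,.142),[pi,0,UY+k-2*pi+1.45])]:
        q=robot.inverse_kinematics(p,o); print(n,None if q is None else np.round(q,2))
E
```

```text
[0.56936266 0.2162368 ]
flip 0
carr [-0.52  0.33  0.98  2.03 -0.34  0.95 -1.2 ]
carrlo [-0.39  0.64  0.87  2.15 -0.77  0.71 -0.82]
apr [-0.91  0.52  0.52  2.08 -0.42  0.64 -1.63]
apr2 [-0.84  0.58  0.51  1.96 -0.43  0.7  -1.6 ]
push None
push2 [-0.52  0.53 -0.05  2.21  1.86  0.3   2.4 ]
lock [-0.85  0.59  0.59  1.7  -0.39  0.96 -1.65]
lock2 [-0.7   0.55  0.35  1.69 -0.23  0.94 -0.34]
lock- [-0.7   0.55  0.35  1.69 -0.23  0.94 -0.34]
flip 3.141592653589793
carr [-0.38  0.28  0.78  2.02 -0.24  0.93  1.83]
carrlo [-0.04  0.5   0.39  2.13 -0.34  0.57  1.9 ]
apr [-0.52  0.47  0.02  2.06 -0.01  0.61  1.12]
apr2 [-0.47  0.53  0.02  1.94 -0.02  0.67  1.16]
push [-0.55  0.45 -0.23  2.45  1.96  0.48 -1.02]
push2 [-0.35  0.54 -0.26  2.2   1.79  0.39 -0.64]
lock [-0.47  0.53  0.03  1.68 -0.02  0.93  1.18]
lock2 [-0.25  0.55 -0.29  1.66  0.18  0.95  2.46]
lock- [-0.25  0.55 -0.29  1.66  0.18  0.95  2.46]
```

```bash
python3 - <<'E'
from snap import *; from geo import *
pi=np.pi
p=robot.sense()['tcp_pos']
robot.move_straight([p[0],p[1],.34],vel=.3)
robot.goto([*C,.16],[pi,0,CY])
print(robot.sense()['t'])
c=robot.move_straight([*C,.039],vel=.12,contact_N=8); s=robot.sense(); print(c,s['tcp_pos'],s['wrist_force'])
if not c:
    robot.grip(0,60); s=robot.sense(); print(s['t'],s['opening'],s['gripper_force'],s['tcp_pos'],s['wrist_force'],s['torque'])
    robot.move_straight([*C,.12],vel=.12); s=robot.sense(); print(s['opening'],s['gripper_force'],s['tcp_pos'],s['wrist_force'],s['torque'])
    snap('top','lift_t');snap('scene','lift_s')
    im=np.hstack([cv2.resize(cv2.imread('pics/lift_t.png')[200:320,320:440],(400,400)),cv2.resize(cv2.imread('pics/lift_s.png')[230:350,260:380],(400,400))]);cv2.imwrite('pics/lift.png',im)
E
```

```text
3.5583
False [ 0.47046904 -0.17077422  0.03952073] [-0.01074337  0.82160097  0.23105501]
5.3833 0.1255959483925901 59.26026463508606 [ 0.47010519 -0.17066711  0.03923607] [-1.34036748  1.03184829  3.63814406] [-0.00506595  0.09762204  0.10098181]
0.12799892249522932 58.451138734817505 [ 0.469296   -0.16988474  0.11923397] [-0.08515604  0.13472802 -6.94789636] [ 0.00378022  0.03493352 -0.00093472]
```

View pics/lift.png

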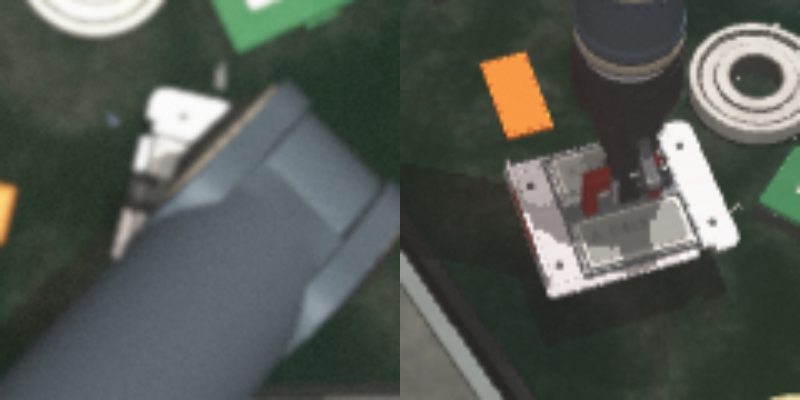

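The carrier is held level in the scene crop (centre about (620,210)), and both plates lie in their pockets. Next I'll carry it to the apron and set it down.

```bash
python3 - <<'E'
from snap import *; from geo import *
pi=np.pi
robot.move_straight(U(-.097,0,.12),vel=.15,attitude=[pi,0,UY])
robot.sleep(.3); s=robot.sense(); print(s['t'],s['tcp_pos'],s['wrist_force'],s['tcp_rot'],np.array(U(-.097,0,.12)),s['joint_pos'].round(2))
snap('top','ap_t');snap('scene','ap_s')
c=robot.move_straight(U(-.097,0,.058),vel=.08,contact_N=4); print(c)
c=robot.move_straight(U(-.097,0,.0525),vel=.02,contact_N=3)
s=robot.sense(); print(c,s['t'],s['tcp_pos'],s['wrist_force'],s['torque'])
snap('top','ap2_t');snap('scene','ap2_s')
im=np.hstack([cv2.resize(cv2.imread('pics/ap2_t.png')[150:300,150:300],(400,400)),cv2.resize(cv2.imread('pics/ap2_s.png')[130:260,220:350],(400,400))]);cv2.imwrite('pics/ap2.png',im)
E
```

```text
9.3083 [0.4724464  0.21237783 0.1200012 ] [-0.55653884  1.58800517 -6.41853086] [-3.14158893e+00 -3.92107174e-06  3.81281698e-02] [0.47243417 0.21251292 0.12      ] [-1.17  0.49  0.87  2.06 -0.51  0.82 -1.53]
False
True 10.625 [0.47303564 0.21288795 0.05419934] [-1.86060696  0.87828758  5.17319749] [-0.03643448  0.1028214  -0.00426334]
```

View pics/ap2.png

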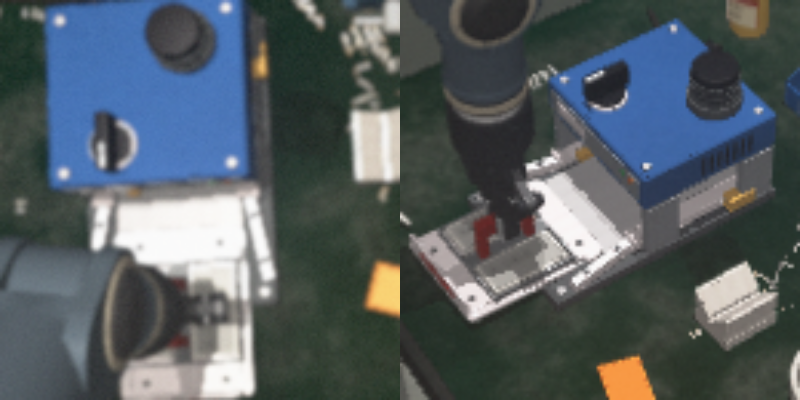

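The carrier now rests on the apron, with its nose between the guide bars in both crops (nose edge about (170,205) left and (570,190) right). Next I'll slide it into the funnel while watching the forces.

```bash
python3 - <<'E'
from snap import *; from geo import *
pi=np.pi
y=0.;z=.0544;yaw=UY
robot.move_straight(U(-.097,0,z),vel=.03)
s=robot.sense();print(s['wrist_force'],s['torque'])
Rm=rot(-UY)
for x in np.arange(-.09,-.0381,.0065):
    c=robot.move_straight(U(x,y,z),vel=.035,attitude=[pi,0,yaw],contact_N=12)
    s=robot.sense(); f=Rm@s['wrist_force'][:2]; p=Rm@(s['tcp_pos'][:2]-UO)
    print(round(x,4),c,'f',f.round(1),s['wrist_force'][2].round(1),'tz',s['torque'].round(2),'p',p.round(4),s['tcp_pos'][2].round(4),'y',round(y,4))
    if c: break
    if abs(f[1])>4: y+=np.sign(f[1])*.0008
print(s['t'],s['opening'],s['gripper_force'])
E
```

```text
[ 0.22038246  0.79428934 -5.79688191] [ 0.09091649 -0.17580605 -0.00621765]
-0.09 True f [ 2.2 -0.3] 3.0 tz [ 0.11 -0.65 -0.03] p [-0.0947  0.0001] 0.0543 y 0.0
11.1833 0.13068466247565613 59.759876132011414
```

```bash
python3 - <<'E'
from snap import *; from geo import *
pi=np.pi
y=0.;z=.0548;yaw=UY
Rm=rot(-UY)
x=-.0947
robot.move_straight(U(x,0,z),vel=.03)
while x<-.0381:
    s=robot.sense(); f=Rm@s['wrist_force'][:2]; fz=s['wrist_force'][2]; p=Rm@(s['tcp_pos'][:2]-UO)
    print(round(x,4),'f',f.round(1),fz.round(1),'t',s['torque'].round(2),'p',p.round(4),s['tcp_pos'][2].round(4),'y',round(y,4),'z',round(z,4))
    if abs(f[0])>20 or abs(f[1])>20: break
    if abs(f[1])>3: y+=np.sign(f[1])*.0006
    if fz>0: z+=.0004
    elif fz<-5: z-=.0002
    x+=.005
    if robot.move_straight(U(x,y,z),vel=.03,contact_N=20): print('contact'); break
s=robot.sense();print(s['t'],s['opening'],s['gripper_force'],s['wrist_force'],s['torque'])
snap('top','in_t');snap('scene','in_s')
im=np.hstack([cv2.resize(cv2.imread('pics/in_t.png')[150:300,150:300],(400,400)),cv2.resize(cv2.imread('pics/in_s.png')[130:260,220:350],(400,400))]);cv2.imwrite('pics/in.png',im)
E
```

```text
-0.0947 f [1.1 0.7] -3.3 t [ 0.13 -0.5   0.02] p [-0.0949 -0.    ] 0.0545 y 0.0 z 0.0548
-0.0897 f [-1.7  0.2] -2.2 t [0.08 0.06 0.  ] p [-0.0902 -0.    ] 0.0546 y 0.0 z 0.0548
-0.0847 f [0.4 0.8] -4.3 t [ 0.1  -0.31 -0.02] p [-0.0841 -0.    ] 0.0546 y 0.0 z 0.0548
-0.0797 f [0.8 0.9] -5.8 t [ 0.11 -0.23 -0.01] p [-0.0791 -0.0001] 0.0547 y 0.0 z 0.0548
-0.0747 f [0.3 0.7] -4.9 t [ 0.1  -0.28  0.01] p [-0.074  0.   ] 0.0546 y 0.0 z 0.0546
-0.0697 f [0.8 0.2] -4.7 t [ 0.12 -0.34 -0.03] p [-0.069  0.   ] 0.0546 y 0.0 z 0.0546
-0.0647 f [0.9 0.5] -4.3 t [ 0.09 -0.33 -0.02] p [-0.064  0.   ] 0.0546 y 0.0 z 0.0546
-0.0597 f [0.7 0.5] -4.5 t [ 0.07 -0.35  0.08] p [-0.059 -0.   ] 0.0546 y 0.0 z 0.0546
-0.0547 f [0.2 0.3] -4.5 t [ 0.14 -0.4  -0.02] p [-0.054  0.   ] 0.0546 y 0.0 z 0.0546
-0.0497 f [0.5 0.4] -5.2 t [ 0.11 -0.33 -0.  ] p [-0.049 -0.   ] 0.0546 y 0.0 z 0.0546
-0.0447 f [0.7 0.4] -2.9 t [ 0.1  -0.22  0.04] p [-0.0441 -0.    ] 0.0544 y 0.0 z 0.0544
-0.0397 f [-0.5  0. ] -3.6 t [ 0.12 -0.24  0.02] p [-0.0392  0.    ] 0.0544 y 0.0 z 0.0544
15.2333 0.125323942157263 59.0977281332016 [-0.58144833 -0.2794451  -1.9409374 ] [ 0.0959434  -0.17633337  0.04042222]
```

The carrier slid in freely with its origin near -37 mm and no guide force. Next I'll release it and check IK for the push.

```bash
python3 - <<'E'
from snap import *; from geo import *
from scipy.spatial.transform import Rotation as Ro
pi=np.pi
robot.grip(.6); s=robot.sense(); print(s['wrist_force'])
p=s['tcp_pos'];robot.move_straight([p[0]-.003,p[1],.14],vel=.15)
p=U(-.09,0,.16);robot.move_straight(p,vel=.2)
robot.grip(0)
s=robot.sense();print(s['t'],s['joint_pos'].round(2))
snap('top','rel_t');snap('scene','rel_s')
for th in(.45,.55,.65):
  for k in(0,pi/2,pi,-pi/2):
    R=Ro.from_euler('z',UY)*Ro.from_euler('y',-th)*Ro.from_euler('x',pi)*Ro.from_euler('z',k)
    o=R.as_euler('xyz')
    qs=[robot.inverse_kinematics(U(x,0,z),o) for x,z in((-.15,.12),(-.15,.034),(-.136,.034),(-.08,.034),(-.012,.034))]
    print(th,round(k,2),o.round(3),[None if q is None else np.round(q,2).tolist() for q in qs])
E
```

```text
[ 0.58067877  0.65367837 -1.03388691]
17.4917 [-1.2   0.44  0.91  2.01 -0.45  0.91 -1.58]
0.45 0 [ 3.142 -0.45   0.038] [[-1.74, 0.46, 1.28, 2.43, -0.93, 0.26, -1.24], [-0.69, 0.41, -0.05, 2.44, 1.77, 0.31, 2.29], [-0.82, 0.42, 0.13, 2.42, 1.82, 0.23, 2.25], [-0.58, 0.46, -0.05, 2.31, 1.61, 0.26, 2.57], None]
0.45 1.57 [-2.692  0.    -1.532] [[0.27, 0.43, -1.17, 2.34, 1.31, 0.73, 1.3], [-0.69, 0.41, -0.05, 2.44, 1.77, 0.31, 0.72], [-0.82, 0.42, 0.13, 2.42, 1.82, 0.23, 0.68], [-0.58, 0.46, -0.05, 2.31, 1.61, 0.26, 1.0], [-0.2, 0.56, -0.43, 2.16, 1.47, 0.43, 1.29]]
0.45 3.14 [-3.142  0.45  -3.103] [[-1.19, 0.21, 0.52, 2.41, 0.74, 0.25, 0.22], [0.08, 0.62, -0.99, 2.4, 1.66, 0.79, -0.62], [-0.04, 0.55, -0.8, 2.38, 1.65, 0.65, -0.62], [-0.27, 0.5, -0.43, 2.29, 1.59, 0.44, -0.51], [-0.51, 0.52, -0.05, 2.17, 1.36, 0.24, -0.24]]
0.45 -1.57 [2.692 0.    1.609] [[-1.22, 0.21, 0.55, 2.41, 0.71, 0.24, -1.33], [0.08, 0.62, -0.99, 2.4, 1.66, 0.79, -2.19], [-0.04, 0.55, -0.8, 2.38, 1.65, 0.65, -2.19], [-0.27, 0.5, -0.43, 2.29, 1.59, 0.44, -2.08], [-0.51, 0.52, -0.05, 2.17, 1.36, 0.24, -1.81]]
0.55 
[... 574 characters left out ...]
.2, -0.05, 2.44, 1.38, 0.38, -2.03], None, None, [0.14, 0.71, -0.99, 2.32, 1.81, 0.87, -2.18], [0.06, 0.68, -0.8, 2.2, 1.77, 0.71, -2.07]]
0.65 0 [ 3.142 -0.65   0.038] [None, None, None, [-0.96, 0.53, 0.32, 2.43, 2.48, 0.39, 1.57], [-0.86, 0.57, 0.32, 2.3, 2.52, 0.31, 1.62]]
0.65 1.57 [-2.492 -0.    -1.532] [None, None, None, [0.1, 0.75, -0.99, 2.37, 1.96, 0.99, 0.81], [-0.1, 0.63, -0.61, 2.26, 1.99, 0.69, 0.79]]
0.65 3.14 [-3.142  0.65  -3.103] [None, None, None, [-0.6, 0.5, -0.12, 2.41, 2.17, 0.53, -1.2], [-0.75, 0.55, 0.19, 2.29, 2.37, 0.35, -1.34]]
0.65 -1.57 [2.492 0.    1.609] [None, None, None, [0.22, 0.89, -1.18, 2.37, 1.95, 1.17, -2.23], [0.17, 0.8, -0.99, 2.24, 1.95, 0.95, -2.17]]
```

```bash
python3 - <<'E'
from snap import *; from geo import *
from scipy.spatial.transform import Rotation as Ro
pi=np.pi
o=(Ro.from_euler('z',UY)*Ro.from_euler('y',-.45)*Ro.from_euler('x',pi)*Ro.from_euler('z',pi)).as_euler('xyz')
robot.goto(U(-.14,0,.13),o)
s=robot.sense();print(s['t'],s['joint_pos'].round(2),s['tcp_pos'],s['wrist_force'])
for x in(-.14,-.137):
    try: robot.move_straight(U(x,0,.034),vel=.12,contact_N=6); break
    except robot.IKError as e: print('IK',x,e)
s=robot.sense();print(s['t'],s['joint_pos'].round(2),s['tcp_pos'],U(-.14,0,.034),s['wrist_force'])
snap('top','pu_t');snap('scene','pu_s')
im=np.hstack([cv2.resize(cv2.imread('pics/rel_t.png')[190:290,180:280],(400,400)),cv2.resize(cv2.imread('pics/pu_s.png')[130:260,200:330],(400,400))]);cv2.imwrite('pics/pu.png',im)
E
```

```text
19.2333 [-1.16  0.19  0.5   2.39  0.68  0.28  0.3 ] [0.42985179 0.21083244 0.13016889] [ 0.22427316 -0.38989803  0.12757492]
IK -0.14 the arm cannot follow that straight line within its joint ranges
IK -0.137 the arm cannot follow that straight line within its joint ranges
19.2333 [-1.16  0.19  0.5   2.39  0.68  0.28  0.3 ] [0.42985179 0.21083244 0.13016889] [np.float64(0.42946586761668437), np.float64(0.21086212320985392), 0.034] [ 0.22427316 -0.38989803  0.12757492]
```

View pics/pu.png

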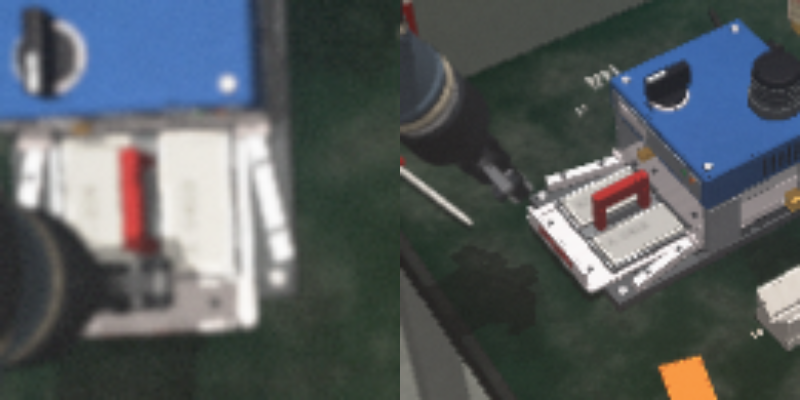

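The left crop shows the carrier square in the funnel with its nose under the housing and both plates in place. The 26° lean can't be reached this far back, so I'll push upright first and lean for the last part.

```bash
cat > push.py <<'E'
from snap import *; from geo import *
Rm=rot(-UY)
def st():
    s=robot.sense(); return Rm@(s['tcp_pos'][:2]-UO),s['tcp_pos'][2],np.r_[Rm@s['wrist_force'][:2],s['wrist_force'][2]],s
def push(x0,x1,step,z,fmax,vel=.03):
    x=x0;log=[]
    while x<x1-1e-6:
        x=min(x+step,x1); c=robot.move_straight(U(x,0,z),vel=vel,contact_N=fmax)
        p,zz,f,s=st(); log.append((round(x*1e3,1),round(p[0]*1e3,1),*f.round(1)))
        if c or abs(f[0])>fmax: print('stop'); break
    for l in log: print(*l)
    print(s['t'],s['torque'].round(2)); return x
E
python3 - <<'E'
from push import *
pi=np.pi;o=[pi,0,UY+pi]
robot.goto(U(-.137,0,.1),o)
robot.move_straight(U(-.137,0,.035),vel=.12,contact_N=8)
p,z,f,s=st();print(s['t'],p,z,f)
push(-.137,-.052,.005,.035,14,.04)
E
```

```text
20.8167 [-0.1369557   0.00038967] 0.035378649077690075 [ 0.00261166 -0.15745203  0.24390669]
-132.0 -131.1 -0.6 -0.8 -0.1
-127.0 -126.6 -0.0 -0.0 0.4
-122.0 -121.7 0.3 -0.7 -0.3
-117.0 -117.3 -1.3 -0.6 -1.4
-112.0 -112.1 -1.3 0.3 -0.5
-107.0 -106.7 -2.2 -0.2 -1.0
-102.0 -101.6 -1.4 0.5 -0.8
-97.0 -96.6 -0.1 -0.1 -1.4
-92.0 -91.6 -1.4 0.5 0.4
-87.0 -86.6 -2.1 -0.1 -1.1
-82.0 -81.6 -1.4 0.3 -1.2
-77.0 -76.6 -1.1 -0.6 -1.0
-72.0 -71.6 -1.9 -0.5 -2.0
-67.0 -66.6 -0.8 -0.0 -0.9
-62.0 -61.6 0.2 -0.2 -0.2
-57.0 -56.6 -1.6 -0.0 -0.5
-52.0 -51.6 -0.7 0.5 -0.7
25.4917 [-0.05  0.22  0.  ]
```

```bash
python3 - <<'E'
from push import *
from scipy.spatial.transform import Rotation as Ro
pi=np.pi
robot.move_straight(U(-.085,0,.05),vel=.15)
ok=False
for th in(.5,.45):
  for k in(pi,0,pi/2,-pi/2):
    o=(Ro.from_euler('z',UY)*Ro.from_euler('y',-th)*Ro.from_euler('x',pi)*Ro.from_euler('z',k)).as_euler('xyz')
    try:
        robot.goto(U(-.085,0,.07),o); robot.move_straight(U(-.068,0,.034),vel=.1,contact_N=8); ok=True;break
    except robot.IKError: print('IK',th,k)
  if ok:break
p,z,f,s=st();print(th,k,s['t'],p,z,f,s['joint_pos'].round(2),s['tcp_rot'])
if ok: push(-.068,-.026,.003,.034,25,.03)
snap('top','p2_t');snap('scene','p2_s')
E
```

```text
0.5 3.141592653589793 27.8833 [-0.06818674  0.00022647] 0.03389849360032731 [-0.8678489  -0.64820046  0.37806187] [ 0.    0.6  -0.77  2.28  1.71  0.66 -0.55] [ 3.14156778  0.4994515  -3.1028939 ]
-65.0 -64.6 0.8 0.3 -0.3
-62.0 -61.7 0.4 0.5 -0.2
-59.0 -58.8 0.5 -0.1 -0.3
-56.0 -55.8 -0.4 -0.2 -0.2
-53.0 -53.1 0.1 0.5 -0.7
-50.0 -50.3 -1.7 0.3 -0.9
-47.0 -46.9 -1.4 0.3 -0.8
-44.0 -43.7 -1.0 0.5 -0.9
-41.0 -40.6 -1.0 0.6 -1.9
-38.0 -38.4 -3.7 0.1 1.1
-35.0 -35.8 -5.5 0.3 1.0
-32.0 -32.3 -3.4 0.5 -1.2
-29.0 -28.6 -2.0 0.4 -1.2
-26.0 -25.6 -1.8 0.9 -1.2
31.3833 [0.02 0.95 0.05]
```

```bash
python3 - <<'E'
from push import *
x=push(-.026,-.018,.002,.034,25,.03)
x=-.018
while x<-.006:
    x+=.001; robot.move_straight(U(x,0,.034),vel=.02,contact_N=20); robot.sleep(.05)
    p,z,f,s=st(); print(round(x*1e3,1),(p*1e3).round(1),f.round(1))
    if f[0]<-9: break
print(s['t'])
E
```

```text
-24.0 -23.9 -3.7 0.9 -0.4
-22.0 -21.9 -2.9 0.5 1.2
-20.0 -19.8 -2.7 0.3 0.1
-18.0 -16.8 0.1 -1.0 -0.7
32.4833 [0.01 0.58 0.02]
-17.0 [-16.5  -0.1] [-0.4  0.2 -0.9]
-16.0 [-15.9  -0. ] [ 0.6  0.3 -0.3]
-15.0 [-15.   0.] [ 0.3 -0.   0.3]
-14.0 [-14.4   0.1] [-2.6 -0.8  0.8]
-13.0 [-13.5   0.2] [-3.9  0.2  1.4]
-12.0 [-12.1   0.2] [-3.6  0.3  1.9]
-11.0 [-11.1   0.1] [-4.1  0.9  0.3]
-10.0 [-11.    0.1] [-6.8 -0.4  4.5]
-9.0 [-10.9   0.2] [-10.4  -0.4   6.7]
35.1833
```

The force fell at about -17 mm, where the rollers dropped in, and then rose gently against the end stop. I'll back off and check.

```bash
python3 - <<'E'
from push import *
from meas import *
robot.move_straight(U(-.06,0,.05),vel=.12)
robot.move_straight(U(-.09,0,.12),vel=.2)
robot.goto(U(-.03,.028,.25),[np.pi,0,UY])
robot.grip(.6)
s=robot.sense();print(s['t'],s['joint_pos'].round(2))
T=snap('top','h_t');S=snap('scene','h_s')
im=np.hstack([cv2.resize(cv2.imread('pics/h_t.png')[190:290,170:270],(400,400)),cv2.resize(cv2.imread('pics/h_s.png')[120:240,230:350],(400,400))]);cv2.imwrite('pics/h.png',im)
E
```

```text
38.275 [-0.9   0.35  0.53  1.76 -0.19  1.09 -1.84]
```

View pics/h.png

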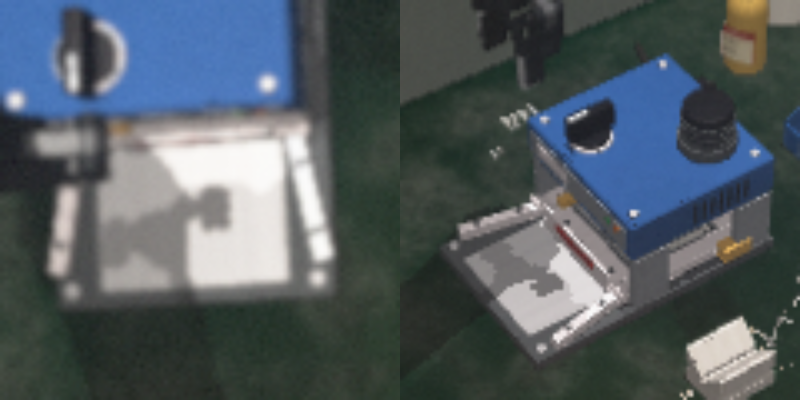

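The push wall lies in the mouth plane (left crop about (215,135), right about (575,240)), so the carrier is home. Next I'll turn the lock.

```bash
python3 - <<'E'
from push import *
pi=np.pi
xy=(.041,.0275)
robot.goto(U(*xy,.21),[pi,0,UY])
c=robot.move_straight(U(*xy,.143),vel=.1,contact_N=8)
p,z,f,s=st();print(c,s['t'],p,z,f)
if not c:
    robot.grip(0,35); p,z,f,s=st();print(s['opening'],s['gripper_force'],p,z,f,s['torque'])
    t0=s['torque']
    for a in(.2,.4,.6,.8,1.0,1.2,1.35,1.44):
        robot.goto(U(*xy,.143),[pi,0,UY+a]); p,z,f,s=st()
        print(a,round(s['t'],2),(s['tcp_rot'][2]-UY).round(3),f.round(1),(s['torque']-t0).round(2),s['opening'].round(3),p.round(4))
        if np.abs(f).max()>30 or abs(s['torque'][2]-t0[2])>1: print('high');break
E
```

```text
False 39.6167 [0.04148225 0.02760295] 0.1436579625495202 [0.64310207 0.07616417 0.44359446]
0.12994872748942937 38.79936218261719 [0.04133367 0.02845116] 0.1437673553297129 [-0.54058089  2.18595856  3.67997249] [ 0.37007689  0.12985255 -0.04632107]Traceback (most recent call last):
  File "<stdin>", line 12, in <module>
AttributeError: 'float' object has no attribute 'round'
```

```bash
python3 - <<'E'
from push import *
pi=np.pi
xy=(.041,.028)
for a in(.4,.6,.8,1.0,1.2,1.35,1.44):
    robot.goto(U(*xy,.143),[pi,0,UY+a]); p,z,f,s=st()
    print(a,s['t'],s['tcp_rot'][2]-UY,f,s['torque'],s['opening'],p)
    if np.abs(f).max()>30 or abs(s['torque'][2])>1: print('high');break
E
```

```text
0.4 40.6167 0.3937912110412145 [-0.87151257  2.10208329  6.5521534 ] [ 0.41527138  0.25024015 -0.0856162 ] 0.1287144484154773 [0.04134133 0.02835391]
0.6 40.9 0.5930384306438379 [-2.06729634  2.30505406  6.13648867] [ 0.35745569  0.21683536 -0.05107898] 0.1362539085993408 [0.0413461  0.02836315]
0.8 41.1833 0.7934079885031118 [-2.0507182   3.08927603  6.95029483] [0.36954265 0.20400551 0.0616788 ] 0.12426261491023541 [0.04136871 0.02839296]
1.0 41.4667 0.9936402488625882 [-1.44609643  2.40698231  6.14915553] [0.29133675 0.1629582  0.13263897] 0.12872187081262584 [0.04142404 0.02836413]
1.2 41.7583 1.1938328634302402 [-1.84344748  1.91217     6.84266222] [0.34926973 0.16543333 0.14171041] 0.13069437716237403 [0.04147509 0.02835653]
1.35 42.0083 1.3440465355609363 [-1.6691999   1.06227819  5.7180405 ] [0.32359034 0.14294537 0.19620218] 0.12913040143796511 [0.04150268 0.02838589]
1.44 42.2583 1.4339684002511264 [-1.82797732  1.0513762   5.976568  ] [0.33292479 0.12163824 0.15063526] 0.13024599654125943 [0.04155631 0.02838911]
```

The torque changed sign past 0.73 rad, as the detent should. I'll release, withdraw and check.

```bash
python3 - <<'E'
from push import *
from meas import *
robot.grip(.6); p=robot.sense()['tcp_pos']
robot.move_straight([p[0],p[1],.24],vel=.15)
robot.goto([.35,.45,.35],[np.pi,0,UY+1.44])
robot.sleep(.5)
T=snap('top','l_t');S=snap('scene','l_s');print(robot.sense()['t'])
Z=np.zeros((480,640),bool);Z[140:230,155:260]=1
P=depthpts(T,Z); g=P[(P[:,2]>.145)&(P[:,2]<.16)&(np.hypot(P[:,0]-.693,P[:,1]-.185)>.04)]; print('grip',len(g),rect(g))
im=np.hstack([cv2.resize(cv2.imread('pics/l_t.png')[140:280,150:290],(400,400)),cv2.resize(cv2.imread('pics/l_s.png')[120:240,230:350],(400,400))])
cv2.imwrite('pics/l.png',im)
a=cv2.imread('pics/top0.png').astype(int);b=cv2.imread('pics/l_t.png').astype(int)
d=(np.abs(a-b).max(2)>50).astype(np.uint8);n,_,st_,_=cv2.connectedComponentsWithStats(d);print([x.tolist() for x in st_[1:] if x[4]>15])
E
```

```text
45.4333
grip 136 ((609.1051635742188, 244.65576171875), (47.24896240234375, 12.705297470092773), 84.23477172851562)
[[185, 192, 9, 7, 47], [178, 199, 7, 8, 47], [186, 200, 16, 11, 78], [188, 210, 7, 5, 25], [204, 221, 31, 4, 60], [349, 228, 65, 76, 3490], [13, 303, 5, 11, 41], [24, 303, 4, 7, 20], [105, 308, 21, 12, 158], [43, 315, 9, 8, 52], [24, 318, 5, 44, 147], [43, 350, 8, 9, 37], [25, 363, 4, 16, 49], [245, 404, 43, 29, 425], [288, 431, 13, 5, 41], [22, 444, 32, 36, 354], [0, 473, 7, 7, 16]]
```

View pics/l.png

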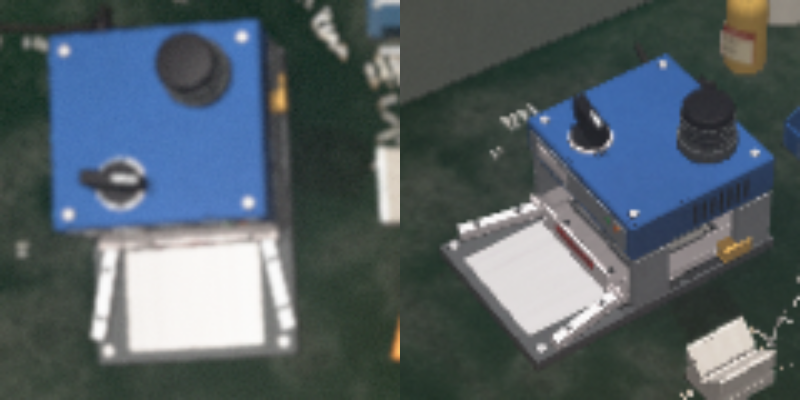

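The lock bar stands across at 82° (1.43 rad) with the white line turned, and the carrier is still home. One last check that the screwdriver, which shows a brightness change at (115,314), hasn't moved.

```bash
python3 - <<'E'
from meas import *
for n in('top0','h_t','l_t'):
    f=pickle.load(open(f'pics/{n}.pkl','rb'))
    try: m,c=mask(f,(0,120,30),(8,255,255),(90,285,70,45)); print(n,m.sum(),c.min(0),c.max(0),f['image'][m].mean(0).round())
    except ValueError: print(n,'none')
E
```

```text
top0 441 [105 302] [143 320] [191.  66.  61.]
h_t none
l_t 432 [105 302] [143 320] [159.  56.  52.]
```

It hasn't moved; the change is only the arm's shadow. Handing in.

```bash
python3 -c "
from plant import robot
print(robot.close_job())"
```

```text
the job is handed in; nothing more can be done
None
```

The job is handed in at about 45 s on the robot's clock: the carrier is fully home, the lock stayed over at about 1.43 rad after release, both plates lay in their pockets when last seen before the carrier went under the head, and nothing else visible on the bench had moved.

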